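# Hang the specimen bin on the louvered rail

## Task

Take the lipped grey bin by its carrying bar, lift it over the louvered rail of the stand and let it down gently so that its lip catches behind the rail. Then slide it along the rail under the keeper tab until it is against the end stop, and leave it hanging there by itself. Feel your way: do not knock or press the bin hard against the stand, and leave the tray, beaker, jar and weight where they are.

Things in the scene. Friction and masses are not known exactly. Their poses are not given: they have to be found in the camera images.
- bin_grip (a point): Loose lipped bin, grey plastic, 0.2-0.42 kg: open tray 110 (x) x 100 (y) x 60 (z) mm with a 4 mm middle divider along x carrying a grip bar 12 (y) x 66 (x) x 22 (z) mm. Point: centre of the bar, 84 mm above the bin's underside, over the tray's centre (about its centre of mass); the tray's rim is 24 mm below. Axes: x to the lipped back, z up.
- bin_lip (a point): Middle of the lower edge of the bin's lip (69 mm back, 36 mm below bin_grip); same axes. At the bin's back a 96 mm wide, 4 mm thick flange (underside 24 mm below bin_grip) runs from the back wall (outside 55 mm behind bin_grip) to 71 mm; from its end hangs the lip, 4 mm thick, 12 mm long. So a 12 mm groove, open below, lies between back wall and lip.
- stand: Fixed stand, foot 320 mm wide, 10 mm thick; origin at its underside on the bench. x away from the robot, y along the rail to the end stop, z up. Its louvered panel (rail, keeper, stop: one rigid piece) is clamped on two posts up to 15 mm nearer/farther (x) and 8 mm higher/lower (z) than nominal; this offset changes, is NOT in any reported pose and must be felt or seen. y and angle are true.
- rail (a point): NOMINAL middle of the rail's top edge (170 mm up, 8.5 mm before the panel face), stand axes. Rail: upturned blade 3 mm thick, y -150 to +130 mm from the stand's origin. Behind it a slot 7 mm wide, 24 mm deep, then the flat panel, which rises 32 mm above the rail. A lower louver, front 7 mm nearer than this point, 45-59 mm below, props the bin's back.
- stop (a point): NOMINAL point on the rail's top edge at the end stop, stand axes; the stop is a steel plate facing -y, 130 mm from the stand's origin, 30 mm out from the panel. Keeper: 3 mm tab out of the panel over the last 60 mm of the rail, 11 mm above the rail's top: the flange cannot be let down there, only slid in below it.
- bin_hung (a point): NOMINAL place (stand axes) of bin_grip when the bin hangs home against the stop: 80 mm from the stand's origin along y, 194 mm up, about 72 mm before the panel face (same offset unknown). The bin is square to the stand, flange resting on the rail, lip in the slot with 3 mm play; let go, it leans 2 to 5 degrees forward.
- tray_c (a point): plain open tray of the same grey plastic, 120 x 90 x 40 mm, no lip and no carrying bar; point at its centre (20 mm up). Leave alone.
- beaker_c (a point): glass beaker, 68 mm across, 85 mm tall, standing; point at its centre. Leave alone.
- jar_c (a point): small amber glass jar, 48 mm across, 60 mm tall; point at its centre. Leave alone.
- weight_c (a point): knobbed steel weight, 44 mm across, 60 mm tall; point 30 mm up. Leave alone.
Things that resemble listed ones, but are neither listed nor needed, are in the scene too. Of the things that look like the part that bears bin_grip, take the one that is farthest from the robot's base at the start.

How it is judged:
On the way:
1. the bin hangs upright on the rail, lip in the slot, still short of the keeper (z of bin_grip in the frame of stand between 0.181 and 0.207 m and x of bin_grip in the frame of stand between -0.096 and -0.05 m and y of bin_grip in the frame of stand below 0.04 m and contact force between bin and stand above 0.3 N), for 0.2 s.
At the end, for the whole second after the job is handed in: The bin hangs at rest from the rail by its lip alone, released: grip point 181 to 207 mm above the stand's underside and 50 to 96 mm in front of the nominal panel face, within 4 mm of the end stop, leaning and turned less than 8 degrees (z of bin_grip in the frame of stand between 0.181 and 0.207 m and x of bin_grip in the frame of stand between -0.096 and -0.05 m and y of bin_grip in the frame of stand above 0.076 m and angle between bin_grip's own z axis and vertical below 0.14 rad and angle between the x axis of bin_grip and the x axis of stand, either way round below 0.14 rad and linear speed of bin below 0.02 m/s and contact force between bin and stand above 0.3 N); the robot touches nothing.
It fails at once if the bin, while held, is knocked or pressed against the stand with more than 25 N (contact force between bin and stand above 25 N and contact force between the fingers and bin above 1 N).
It fails at once if the bin is dropped on to the stand (more than 90 N) (contact force between bin and stand above 90 N).
It fails at once if the tray, beaker, jar or weight is moved by more than 20 mm (distance of any of tray_c, beaker_c, jar_c, weight_c from where it was at the start of the episode above 0.02 m).
It also fails if it takes over 67 s, if anything falls off the work surface, if the arm or the gripper's body presses on something with over 40 N, if the wrist force passes 120 N, or if a joint passes its speed limit or range.

## Robot

A 7-joint arm with a two-finger parallel gripper is mounted at the origin on the work surface. World frame = base frame: x ahead of the robot, y to its left, z up, the work surface at z = 0. Lengths are in m, angles in rad, forces in N, time in s.
With the tool pointing down it reaches from about 0.425 to 0.875 m from the base axis. Payload 4.7 kg.
Tool frame: the origin (TCP) lies on the centre line of the jaws, within the pads' length; the fingertips stand 19 mm ahead of it and the grasp point (between the pads) is the TCP; x points along the fingers, z is the direction in which the jaws open and shut, and the axes are right-handed (so a half turn about x gives the same grasp; the last joint's range is limited). The gripper opens to 87 mm and grips with 3 to 60 N. Pads are 19 mm wide; open, the fingers measure 117 mm over their backs; the gripper's body (75 mm by 190 mm) begins 51 mm behind the grasp point.
Start: joints at [1.261, 0.321, -0.07, 1.45, 0.023, 1.371, -0.057], TCP at [0.207, -0.616, 0.218] pointing down, gripper open.
Joint ranges: [-2.86, 2.86], [-0.3, 2.09], [-1.38, 1.24], [0.06, 2.45], [-1.56, 4.7], [0.09, 2.05], [-2.69, 2.69]. Speed limits (rad/s): [2.57, 2.57, 3.14, 3.14, 3.14, 3.14, 3.14].

## Interface

Orientations are given as a rotation vector (axis times angle).
In Python, from bench import get_state, get_image, camera_info, close_job gives the robot as it stands.
- The arm moves only by the tool jog_arm, never from a script. Its argument "targets" is a list of rows, each a list of 7 numbers: the turn, a rotation vector about the tool's x, y, z in degrees, then the shift along the tool's x, y, z in cm, then the finger opening in cm, from 0 to 8.7. In form: [[wx, wy, wz, tx, ty, tz, jaw], ...]. A call has 1 to 10 rows; each row shifts and turns the commanded pose from where the row before left it, along the tool's axes as they then stand; what a row does not reach is not made up. A row lasts 1/8 s, in which the tool goes at most 62.5 mm and 10.7 degrees, less where a joint would pass 70% of its speed; a pose out of reach is approached as far as the arm can. A call is refused whole if a number of a shift passes 6.25 or a number of a turn 10.7, either way. A call with a gripper value outside its range is refused whole. The fingers move at their own pace and stop on an object; "squeeze" is the grip in N (left out, the last holds). Time passes only in rows, so rows that do not move let the fingers close. It gives the time, the measured TCP pose, the force and the opening at its end, in the units of the state.
- get_state(): the state, without advancing time (a new reading comes with each control period).
- get_image(name): name is "scene" or "top" or "wrist"; returns (picture, depth): 420x560x3 uint8, red, green, blue; 420x560 float32, m along the optical axis (not along the pixel's ray), 0 where there is no reading.
- camera_info(name): a dict with "intrinsics" (3x3 intrinsics, pixels), "world_from_camera" (4x4, takes a point from camera to world coordinates); the wrist camera has in their place "mount" (4x4, takes a point from camera to tool coordinates, whose origin is the TCP and whose axes are the tool frame's). Camera axes: x right, y up, looking along -z (the intrinsics and any distortion apply to the point x, -y, -z); pixel columns grow to the right and rows downward; lengths in m; the calibration is good to about 2 mm. A picture is of the moment at which its call begins: read the wrist's pose just before it. camera_info takes no time and is no camera call.
- close_job(): hands the job in, once; it reports no verdict.
The state is a dict: "time": time; "joint_positions": joint angles; "qd": joint speeds; "joint_torque": joint torques, N m; "position": TCP position; "tool_rot": TCP orientation; "ft_force": force on the tool from outside, world axes, zero at the start; "torque": the same for the moment, N m; "grip_width": opening from 0.0 (shut) to 1.0 (fully open).
Only numpy, scipy, OpenCV 4.12 (cv2) and the standard library are available. Lean on these libraries where they do the work, as an engineer would, in place of code of your own. Each camera call takes 0.05 s, during which the arm holds its last target.

## Working session

There is one attempt and no reset: what is moved stays moved. The work goes in short steps, Python scripts to look and compute and a tool call to move; the robot and the scene stay as the last step left them, time stands still between calls to the robot, and variables do not carry over. Pictures are saved under pics/ and viewed, and the job is handed in when it is done.

Besides the shell and the picture viewer there is one more tool, called in YAML: its name, and indented under it one key for each argument. jog_arm: Moves the arm, as the interface text tells. Its arguments: {"type":"object","properties":{"targets":{"type":"array"},"squeeze":{"type":"number"}},"required":["targets"]}

```bash
ls; mkdir -p pics
python3 - <<'E'
from bench import *
import cv2,numpy as np
s=get_state();print(s)
for n in ["scene","top","wrist"]:
    p,d=get_image(n);cv2.imwrite(f"pics/{n}0.png",p[:,:,::-1]);np.save(f"pics/{n}0.npy",d)
    print(n,camera_info(n))
E
```

```text
pics
{'time': 0.0, 'joint_positions': array([ 1.26111078,  0.32184067, -0.07007551,  1.45168017,  0.02260022,
        1.37078956, -0.05692126]), 'qd': array([-6.70864387e-04,  7.21689356e-04, -5.86756754e-04,  6.73525324e-04,
        5.53586775e-04, -1.87758655e-03,  7.71091882e-05]), 'joint_torque': array([-3.89510287e-04, -4.91285419e+01, -4.03964818e-01, -3.12524843e+01,
       -6.36920985e-02,  4.38659429e-02,  2.01339521e-04]), 'position': array([ 0.20656946, -0.61570749,  0.21654738]), 'tool_rot': array([ 0.96855075,  1.34682375, -0.9668211 ]), 'ft_force': array([-0.44725324, -0.88404821,  0.54256536]), 'torque': array([-0.01463313,  0.0072959 ,  0.0139614 ]), 'grip_width': 0.9988623430931391}
scene {'intrinsics': array([[457.69543461,   0.        , 288.3801205 ],
       [  0.        , 457.69543461, 206.11558792],
       [  0.        ,   0.        ,   1.        ]]), 'world_from_camera': array([[-0.58540931, -0.674789  ,  0.44939487,  1.06031135],
       [ 0.81063706, -0.47844184,  0.33758104,  0.38586285],
       [-0.01278666,  0.56191922,  0.82709328,  1.1518712 ],
       [ 0.
[... 319 characters left out ...]
99987991, -0.0031707 ,  0.0151693 , -0.0085125 ],
       [ 0.01471871,  0.11202854,  0.99359598,  1.50871755],
       [ 0.        ,  0.        ,  0.        ,  1.        ]])}
wrist {'intrinsics': array([[362.10727117,   0.        , 277.75609116],
       [  0.        , 362.10727117, 205.52932205],
       [  0.        ,   0.        ,   1.        ]]), 'mount': array([[ 4.82443303e-04,  3.05606819e-01, -9.52157676e-01,
        -1.67654334e-01],
       [ 1.50781142e-04,  9.52157754e-01,  3.05606920e-01,
         8.49786161e-02],
       [ 9.99999872e-01, -2.91005433e-04,  4.13282387e-04,
         4.53680837e-04],
       [ 0.00000000e+00,  0.00000000e+00,  0.00000000e+00,
         1.00000000e+00]])}
```

View pics/top0.png

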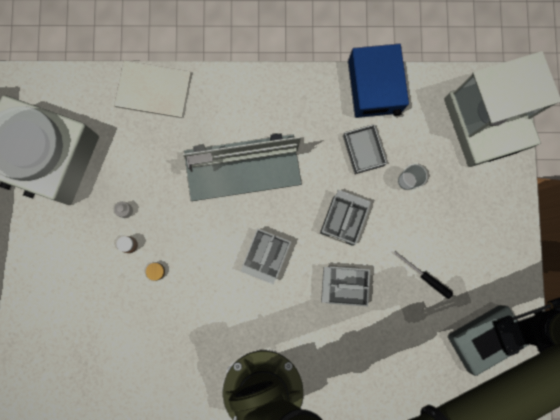

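View pics/scene0.png

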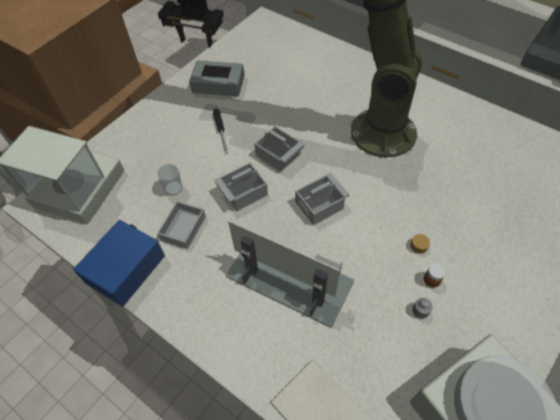

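View pics/wrist0.png

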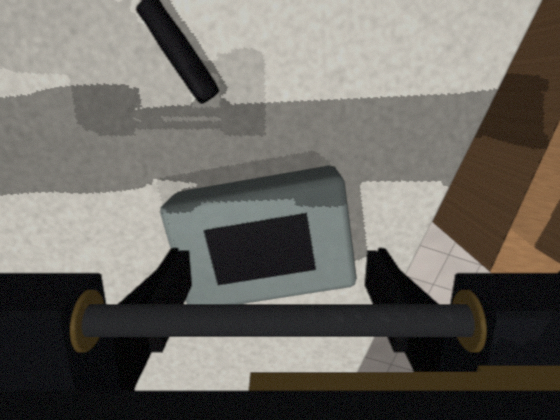

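```bash
cat > h.py <<'E'
from bench import *
import cv2,numpy as np
from scipy.spatial.transform import Rotation as R
def cloud(n,d,T=None):
    ci=camera_info(n);K=ci["intrinsics"];W=ci.get("world_from_camera") if T is None else T
    v,u=np.mgrid[0:d.shape[0],0:d.shape[1]]
    X=np.stack([(u-K[0,2])/K[0,0]*d,-(v-K[1,2])/K[1,1]*d,-d],-1)
    return X@W[:3,:3].T+W[:3,3]
def wristT(s):
    T=np.eye(4);T[:3,:3]=R.from_rotvec(s["tool_rot"]).as_matrix();T[:3,3]=s["position"]
    return T@camera_info("wrist")["mount"]
E
python3 - <<'E'
from h import *
p=cv2.imread("pics/top0.png");d=np.load("pics/top0.npy")
C=cloud("top",d)
for u,v in [(268,254),(346,217),(348,285),(345,285),(262,385),(413,178),(365,148),(123,209),(125,243),(154,271),(245,180),(250,150)]:
    print(u,v,C[v,u].round(3), np.hypot(*C[v,u][:2]).round(3))
c=p[120:310,170:390];cv2.imwrite("pics/topz.png",cv2.resize(c,None,fx=3.4,fy=3.1,interpolation=cv2.INTER_CUBIC))
# height map
z=np.clip(C[...,2]/0.25*255,0,255).astype(np.uint8)[120:310,170:390]
cv2.imwrite("pics/topzh.png",cv2.resize(cv2.applyColorMap(z,cv2.COLORMAP_JET),None,fx=3.4,fy=3.1,interpolation=cv2.INTER_NEAREST))
E
```

```text
268 254 [ 0.377 -0.015  0.005] 0.377
346 217 [ 0.472 -0.224  0.097] 0.523
348 285 [ 0.291 -0.225  0.101] 0.368
345 285 [ 0.291 -0.218  0.099] 0.364
262 385 [0.07  0.001 0.262] 0.07
413 178 [ 0.595 -0.436  0.001] 0.738
365 148 [ 0.684 -0.298  0.004] 0.746
123 209 [0.501 0.384 0.057] 0.631
125 243 [0.407 0.377 0.053] 0.555
154 271 [0.331 0.3   0.035] 0.447
245 180 [0.589 0.051 0.01 ] 0.591
250 150 [0.645 0.032 0.147] 0.645
```

View pics/topz.png

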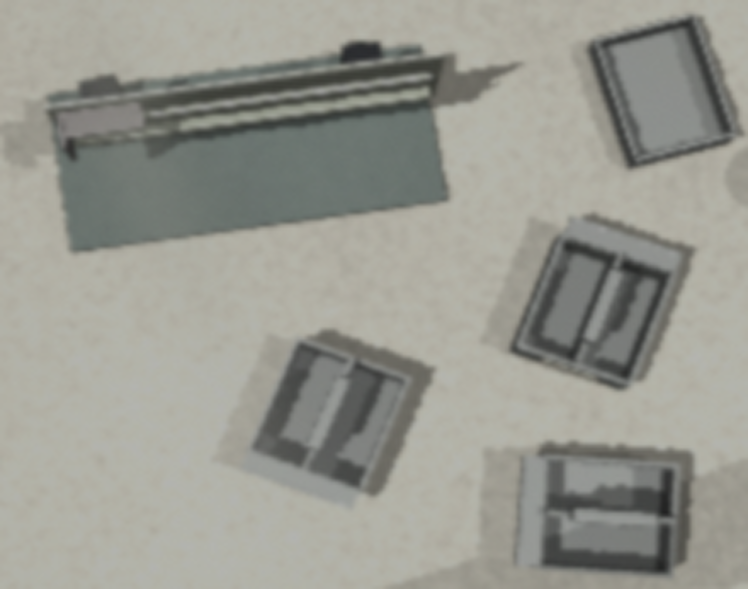

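View pics/topzh.png

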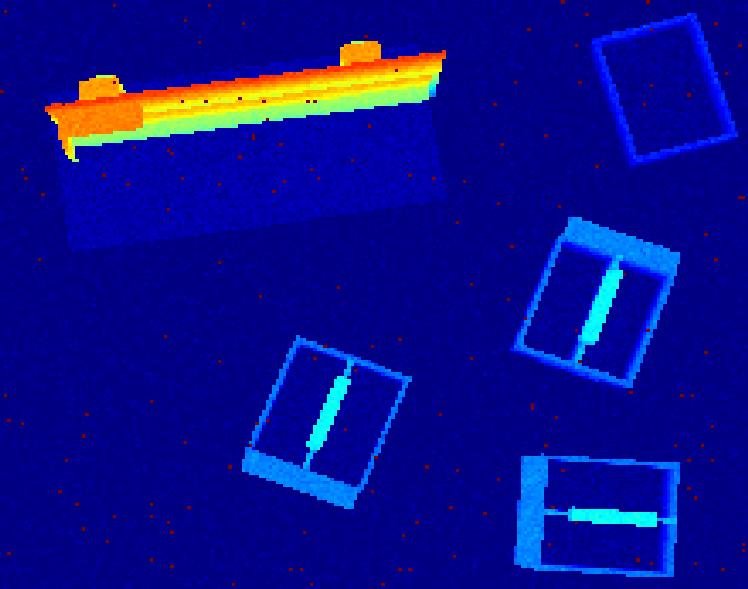

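Run:
```python
from h import *
d=np.load("pics/top0.npy");C=cloud("top",d)
Z=C[...,2]
v,u=np.mgrid[0:420,0:560]
def box(m):
    n,l,st,_=cv2.connectedComponentsWithStats(m.astype(np.uint8));return l==1+np.argmax(st[1:,4])
reg=(u>310)&(u<385)&(v>185)&(v<250)
bar=reg&(Z>.085)&(Z<.115); bar=box(bar)
P=C[bar];print("bar n",len(P),P.mean(0),P[:,2].std())
r=cv2.minAreaRect((P[:,:2]*1000).astype(np.float32));print(r)
w,V=np.linalg.eigh(np.cov(P[:,:2].T));print("dir",np.degrees(np.arctan2(V[1,1],V[0,1])),np.sqrt(w)*1000)
rim=box(reg&(Z>.05)&(Z<.08));P=C[rim];print("rim",P[:,2].mean(),cv2.minAreaRect((P[:,:2]*1000).astype(np.float32)))
print("table",np.median(Z[(Z>-.02)&(Z<.006)&reg]))
# stand
reg=(u>170)&(u<315)&(v>120)&(v<205)
pan=reg&(Z>.18)&(Z<.25);P=C[pan];print("paneltop",P[:,2].min(),np.percentile(P[:,2],[50,95]))
for lo,hi in [(.195,.25),(.165,.195)]:
    P=C[reg&(Z>lo)&(Z<hi)];print(lo,hi,len(P),P.mean(0))
foot=box(reg&(Z>.006)&(Z<.022));P=C[foot];print("foot z",np.median(P[:,2]),cv2.minAreaRect((P[:,:2]*1000).astype(np.float32)))
for row in range(130,205,2): print(row,[ (int(1000*Z[row,c])) for c in range(182,306,8)])
```

```text
bar n 116 [ 0.46982589 -0.22590337  0.09442354] 0.0031818822380094937
((470.1800842285156, -226.36495971679688), (12.561450004577637, 65.96280670166016), 69.71369934082031)
dir 159.05070485218832 [ 3.63605141 19.12176214]
rim 0.06199460516533141 ((477.3015441894531, -229.30166625976562), (100.629638671875, 126.6102066040039), 69.0889892578125)
table 0.0007065019274929973
paneltop 0.18004497524233676 [0.1893316  0.20719844]
0.195 0.25 246 [0.6426937  0.05073971 0.20338199]
0.165 0.195 813 [0.6368519  0.07220948 0.18065367]
foot z 0.010594948980314767 ((610.7793579101562, 57.707794189453125), (125.21819305419922, 325.1844787597656), 7.998870372772217)
130 [8, 0, 3, 0, 2, 3, 3, 0, 3, 0, 6, -5, -5, -3, 9, -3]
132 [5, 2, -3, 0, 1, 0, 2, -3, 4, -1, 4, 0, 1, 2, 4, 0]
134 [0, 1, 4, -4, -2, 1, -2, -8, 3, 1, 2, 0, 176, 5, 2, -2]
136 [-2, 5, 0, -2, -3, 3, 0, 1, 1, 2, 1, 183, 183, 5, 4, 0]
138 [-7, 0, -3, 3, -1, -1, -6, 1, 0, -1, 1, 177, 182, 6, 203, 1]
140 [4, 1, -2, -2, 1, 0, 4, -1, 0, 6, 13, 155, 203, 197, 183, -2]
142 [-5, 0, -3, -3, 0, 2, -3, 7, 12, 11, 207, 201, 186, 1508, 161, 0]
144 [0, 
[... 1342 characters left out ...]
 14, 17, 9, 10, 11, 4, 5, 9, 11, -6]
184 [6, 4, 13, 6, 11, 12, 7, 9, 11, 10, 5, 10, 6, 12, 8, -2]
186 [-3, 13, 8, 8, 14, 12, 10, 8, 8, 12, 10, 12, 8, 8, -4, 0]
188 [5, 11, 7, 10, 14, 11, 11, 9, 10, 4, 14, 15, 4, 9, 4, -1]
190 [5, 8, 7, 9, 8, 13, 12, 7, 5, 12, 4, -1, -4, 3, -5, 1]
192 [0, 9, 14, 4, 12, 5, 13, 6, 10, 3, -7, -2, 4, 0, -3, -1]
194 [0, 10, 13, 5, 6, 6, 15, 0, -1, -6, -6, -5, 0, -4, 7, 5]
196 [-3, 20, 10, 13, 11, 6, -1, 0, 6, -4, 3, 0, 0, -3, -1, 2]
198 [-1, 8, 9, 5, 4, -4, 1, 5, -4, 5, -4, 4, 6, 0, -2, -1]
200 [7, 0, -3, 3, -3, -1, -8, 1, 2, 5, 1, 3, -1, 0, -2, -1]
202 [5, 0, 0, 1, 1, -2, 3, -3, 1, -2, -2, -3, 0, -3, 0, 1]
204 [1, 6, 0, -1, -2, -1, 2, 1, 0, -5, 0, 1, 5, 3, -3, 0]
```

```bash
cat >> h.py <<'E'
def tool(s=None):
    s=s or get_state();return R.from_rotvec(s["tool_rot"]).as_matrix(),np.array(s["position"])
def down(yaw_y):  # tool x down, tool y at world yaw (deg)
    a=np.radians(yaw_y);y=np.array([np.cos(a),np.sin(a),0]);x=np.array([0,0,-1.]);return np.stack([x,y,np.cross(x,y)],1)
def delta(Rt,pt,Rc=None,pc=None):
    if Rc is None: Rc,pc=tool()
    rv=np.degrees(R.from_matrix(Rc.T@Rt).as_rotvec()); sh=Rc.T@(pt-pc)*100; sh2=Rt.T@(pt-pc)*100
    print("turn deg",rv.round(2),"shift cm(now axes)",sh.round(2),"shift cm(after turn)",sh2.round(2))
E
python3 - <<'E'
from h import *
Rc,p=tool();print(Rc.round(3));print(np.degrees(np.arctan2(Rc[1,1],Rc[0,1])))
for yaw in (-21,159): print(yaw);delta(down(yaw),np.array([.470,-.226,.20]))
print(8);delta(down(8),np.array([.470,-.226,.20]))
E
```

```text
[[-0.001  0.948  0.318]
 [ 0.001  0.318 -0.948]
 [-1.    -0.    -0.001]]
18.55522031061709
-21
turn deg [39.56 -0.08  0.04] shift cm(now axes) [  1.72  37.37 -28.57] shift cm(after turn) [  1.68  10.62 -45.83]
159
turn deg [-1.4044e+02 -5.0000e-02 -1.0000e-01] shift cm(now axes) [  1.72  37.37 -28.57] shift cm(after turn) [  1.68 -10.62  45.83]
8
turn deg [10.56 -0.08  0.02] shift cm(now axes) [  1.72  37.37 -28.57] shift cm(after turn) [  1.68  31.51 -34.94]
```

Run:
```python
from h import *
d=np.load("pics/top0.npy");C=cloud("top",d)
for r,c in [(152,246),(150,254),(148,270),(154,230),(156,222),(146,286)]: print(C[r,c].round(3))
delta(down(8),np.array([.545,.04,.26]))
```

```text
[0.633 0.042 0.173]
[0.639 0.021 0.172]
[ 0.645 -0.02   0.168]
[0.629 0.083 0.17 ]
[0.624 0.104 0.169]
[ 0.649 -0.061  0.173]
turn deg [10.56 -0.08  0.02] shift cm(now axes) [ -4.25  52.95 -51.41] shift cm(after turn) [ -4.32  42.63 -60.24]
```

jog_arm:
  targets:
    - [10.5,0,0,-4.3,0,0,8.7]
    - [0,0,0,0,2,-3,8.7]
    - [0,0,0,0,4,-6,8.7]
    - [0,0,0,0,4,-6,8.7]
    - [0,0,0,0,4,-6,8.7]
    - [0,0,0,0,4,-6,8.7]
    - [0,0,0,0,4,-6,8.7]
    - [0,0,0,0,4,-6,8.7]
    - [0,0,0,0,4,-6,8.7]
    - [0,0,0,0,4,-6,8.7]

```text
time: 1.4
position: [0.4391, -0.1311, 0.2607]
tool_rot: [1.105, 1.272, -1.105]
ft_force: [1.8, -0.8, -0.5]
grip_width: 1.0
```

jog_arm:
  targets:
    - [0,0,0,0,4,-5,8.7]
    - [0,0,0,0,3,-3,8.7]
    - [0,0,0,0,1.6,-1.2,8.7]
    - [0,0,0,0,0,0,8.7]
    - [0,0,0,0,0,0,8.7]

```text
time: 2.02
position: [0.5096, -0.0322, 0.2603]
tool_rot: [1.105, 1.272, -1.107]
ft_force: [0.0, 0.2, 0.8]
grip_width: 0.999
```

Run:
```python
from h import *
s=get_state();print(s["time"],s["position"],s["tool_rot"],s["joint_positions"].round(2),s["ft_force"])
p,d=get_image("wrist");cv2.imwrite("pics/w1.png",p[:,:,::-1]);np.savez("pics/w1.npz",d=d,T=wristT(s))
C=cloud("wrist",d,wristT(s))
for r,c in [(100,280),(200,280)]:print(C[r,c])
z=np.clip(C[...,2]/0.25*255,0,255).astype(np.uint8);cv2.imwrite("pics/w1h.png",cv2.applyColorMap(z,cv2.COLORMAP_JET))
```

```text
2.025 [ 0.50956147 -0.0322221   0.26030319] [ 1.1050096   1.27234024 -1.10696006] [ 0.67  0.04 -0.67  1.7   0.02  1.41 -1.43] [0.00883544 0.23762363 0.76407696]
[ 0.58268907 -0.02475027  0.0105168 ]
[ 4.64862912e-01 -4.15896254e-02 -2.47825952e-04]
```

View pics/w1.png

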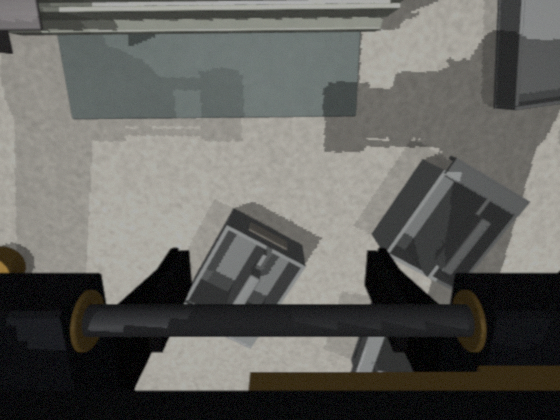

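View pics/w1h.png

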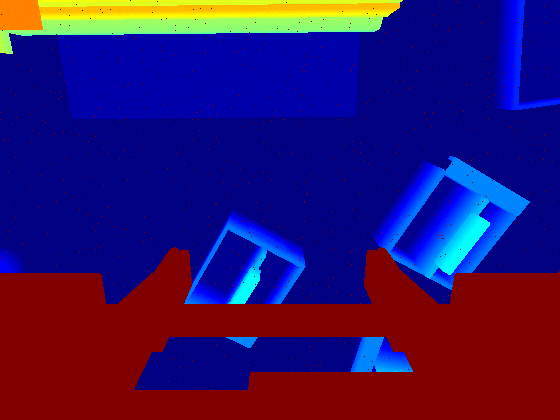

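jog_arm:
  targets:
    - [0,0,0,0,2,-2,8.7]
    - [0,0,0,0,2,-2,8.7]
    - [0,0,0,0,1.5,-2,8.7]
    - [0,0,0,0,0.5,-1,8.7]
    - [0,0,0,0,0,0,8.7]
    - [0,0,0,0,0,0,8.7]

```text
time: 2.82
position: [0.5595, 0.045, 0.2606]
tool_rot: [1.105, 1.271, -1.107]
ft_force: [0.3, 0.4, 0.2]
grip_width: 1.002
```

Run:
```python
from h import *
s=get_state();print(s["time"],s["position"],s["tool_rot"],s["joint_positions"].round(2),s["ft_force"])
p,d=get_image("wrist");cv2.imwrite("pics/w2.png",p[:,:,::-1]);np.savez("pics/w2.npz",d=d,T=wristT(s))
cv2.imwrite("pics/w2z.png",cv2.resize(p[:150,:,::-1],(0,0),fx=1.42,fy=3))
```

```text
2.825 [0.55947704 0.04504434 0.26061634] [ 1.10526741  1.27097072 -1.10717433] [ 0.53  0.17 -0.74  1.59  0.12  1.43 -1.65] [0.32758597 0.44876774 0.15521833]
```

View pics/w2.png

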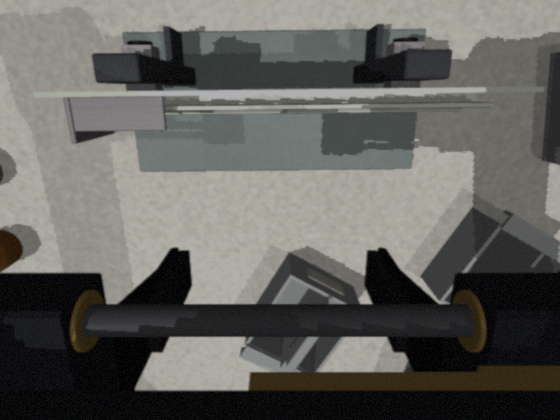

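View pics/w2z.png

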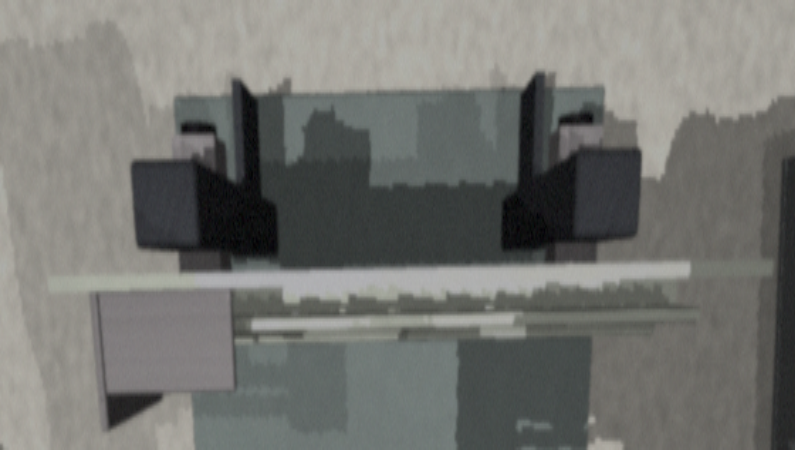

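Run:
```python
from h import *
f=np.load("pics/w2.npz");d=f["d"];C=cloud("wrist",d,f["T"])
Z=C[...,2]
a=np.radians(8);ex=np.array([np.cos(a),np.sin(a)]);ey=np.array([-np.sin(a),np.cos(a)])
S=C[...,:2]@ex;Y=C[...,:2]@ey
v,u=np.mgrid[0:420,0:560];top=v<180
# foot
m=top&(Z>.006)&(Z<.015)&(d>0);m=cv2.morphologyEx(m.astype(np.uint8),cv2.MORPH_OPEN,np.ones((3,3)))>0
P=C[m];r=cv2.minAreaRect((P[:,:2]*1000).astype(np.float32));print("foot",r,np.median(P[:,2]))
print("foot corners S,Y",S[m].min(),S[m].max(),Y[m].min(),Y[m].max())
# front edge of foot line fit, per column max row
pts=[];ptb=[]
for c in range(150,410,4):
    rr=np.where(m[:,c])[0]
    pts.append(C[rr.max(),c,:2]);ptb.append(C[rr.min(),c,:2])
for nm,q in (("front",pts),("back",ptb)):
    q=np.array(q);l=cv2.fitLine(q.astype(np.float32),cv2.DIST_HUBER,0,.01,.01).ravel();print(nm,"ang",np.degrees(np.arctan2(l[1],l[0])),"S at mid",np.median(q@ex))
print("table",np.median(Z[m==0][(Z[m==0]<.01)]))
for c in (120,190,240,280,330,380,440):
    print(c,[(v_,int(1000*S[v_,c]),int(1000*Y[v_,c]),int(1000*Z[v_,c])) for v_ in range(86,122,1)])
```

```text
foot ((639.5022583007812, -20.438629150390625), (150.41983032226562, 479.45806884765625), 8.55574893951416) 0.010567128326232134
foot corners S,Y 0.5531309259233615 0.7055973053044536 -0.34958694243780397 0.13055818240349665
front ang -81.36103 S at mid 0.5557521487205744
back ang -81.40613 S at mid 0.7037275029033858
table 0.0005838633731929388
120 [(86, 648, 142, 1), (87, 647, 143, 0), (88, 646, 143, 1), (89, 645, 143, 0), (90, 644, 144, -1), (91, 644, 59, 204), (92, 643, 59, 204), (93, 643, 59, 204), (94, 642, 58, 206), (95, 642, 59, 204), (96, 641, 58, 206), (97, 640, 66, 187), (98, 640, 66, 187), (99, 639, 66, 187), (100, 638, 66, 187), (101, 638, 67, 187), (102, 637, 67, 186), (103, 636, 67, 186), (104, 636, 67, 188), (105, 635, 67, 187), (106, 635, 67, 186), (107, 634, 67, 188), (108, 633, 67, 187), (109, 633, 67, 187), (110, 632, 68, 186), (111, 631, 68, 185), (112, 631, 68, 186), (113, 630, 68, 187), (114, 630, 68, 187), (115, 629, 68, 187), (116, 628, 67, 188), (117, 628, 68, 187), (118, 627, 67, 188), (119, 627, 68, 187), (120, 626, 68, 188), (121, 625, 69, 186)]
190 [(86,
[... 3877 characters left out ...]
, 644, -129, 204), (91, 644, -129, 204), (92, 643, -129, 204), (93, 642, -153, 148), (94, 645, -33, 428), (95, 641, -153, 148), (96, 640, -152, 150), (97, 639, -153, 149), (98, 639, -153, 149), (99, 645, -33, 428), (100, 637, -154, 148), (101, 636, -153, 150), (102, 636, -148, 162), (103, 636, -144, 172), (104, 635, -143, 172), (105, 635, -144, 172), (106, 634, -143, 174), (107, 633, -144, 171), (108, 630, -163, 129), (109, 630, -163, 129), (110, 629, -163, 128), (111, 628, -163, 128), (112, 620, -220, 0), (113, 619, -220, 0), (114, 618, -219, 0), (115, 616, -220, 0), (116, 615, -220, 0), (117, 614, -220, 0), (118, 613, -220, 0), (119, 612, -220, 0), (120, 611, -220, 1), (121, 610, -220, 1)]
```

Run:
```python
from h import *
f=np.load("pics/w1.npz");d=f["d"];C=cloud("wrist",d,f["T"]);Z=C[...,2]
v,u=np.mgrid[0:420,0:560]
def big(m):
    n,l,st,_=cv2.connectedComponentsWithStats(m.astype(np.uint8));return l==1+np.argmax(st[1:,4])
reg=(u>370)&(v>150)&(v<285)&(d>0)
m=big(reg&(Z>.085)&(Z<.105));P=C[m];print("bar",m.sum(),np.median(P[:,2]),cv2.minAreaRect((P[:,:2]*1000).astype(np.float32)))
Q=P[P[:,2]>.0915];print(cv2.minAreaRect((Q[:,:2]*1000).astype(np.float32)))
r=big(reg&(Z>.052)&(Z<.068));Q=C[r];print("rim",np.median(Q[:,2]),cv2.minAreaRect((Q[:,:2]*1000).astype(np.float32)))
# stand with 8.6
f=np.load("pics/w2.npz");d=f["d"];C=cloud("wrist",d,f["T"]);Z=C[...,2]
for nm,lo,hi in(("paneltop",.200,.212),("rail",.169,.177),("keeper",.183,.191)):
    m=big((v<180)&(Z>lo)&(Z<hi)&(d>0));P=C[m];rr=cv2.minAreaRect((P[:,:2]*1000).astype(np.float32));print(nm,m.sum(),np.median(P[:,2]),rr)
    a=np.radians(8.6);S=P[:,:2]@[np.cos(a),np.sin(a)];Y=P[:,:2]@[-np.sin(a),np.cos(a)]
    print("S",np.percentile(S,[1,50,99]),"Y",Y.min(),Y.max())
m=big((v<180)&(u>130)&(u<425)&(Z>.006)&(Z<.015)&(d>0)&(v>100)&(v<175));P=C[m];S=P[:,:2]@[np.cos(a),np.sin(a)];Y=P[:,:2]@[-np.sin(a),np.cos(a)]
print("foot S",S.min(),"Y",np.percentile(Y,[.3,99.7]))
```

```text
bar 1074 0.09473997190093172 ((470.6302490234375, -227.85008239746094), (13.726924896240234, 65.77584838867188), 68.83849334716797)
((470.57086181640625, -227.9084930419922), (13.546103477478027, 65.71906280517578), 68.9251708984375)
rim 0.06155281947337854 ((477.85247802734375, -230.95355224609375), (101.89877319335938, 125.94213104248047), 69.04017639160156)
paneltop 2706 0.20517502108428223 ((643.3026123046875, 50.452911376953125), (2.9999258518218994, 300.1039123535156), 8.562108993530273)
S [0.64213943 0.64361315 0.64509052] Y -0.19636264881559679 0.10374102460117872
rail 1544 0.17299916095997483 ((637.6548461914062, 20.902267456054688), (3.1029651165008545, 223.8524627685547), 8.570723533630371)
S [0.63213857 0.63370413 0.63515917] Y -0.18661129216903694 0.037241291139235015
keeper 3514 0.18722113766850015 ((610.3621826171875, 158.46209716796875), (29.409345626831055, 64.54590606689453), 8.842835426330566)
S [0.61518413 0.6310764  0.64173076] Y 0.03314204540028124 0.09767820848245667
foot S 0.5540339923327187 Y [-0.19473323  0.1215924 ]
```

Run:
```python
from h import *
delta(down(-21),np.array([.4705,-.2276,.26]))
```

```text
turn deg [28.94  0.07 -0.  ] shift cm(now axes) [  0.1  -12.58  25.77] shift cm(after turn) [ 0.07  1.46 28.64]
```

jog_arm:
  targets:
    - [9.6,0,0,0,0,0,8.7]
    - [9.7,0,0,0,0,0,8.7]
    - [9.6,0,0,0,0,2,8.7]
    - [0,0,0,0,0.3,5,8.7]
    - [0,0,0,0,0.3,5,8.7]
    - [0,0,0,0,0.3,5,8.7]
    - [0,0,0,0,0.3,5,8.7]
    - [0,0,0,0,0.3,5,8.7]
    - [0,0,0,0,0,1.5,8.7]
    - [0,0,0,0,0,0,8.7]

```text
time: 4.12
position: [0.4749, -0.2272, 0.2607]
tool_rot: [1.474, 1.013, -1.474]
ft_force: [0.1, 1.0, 0.7]
grip_width: 1.0
```

Run:
```python
from h import *
s=get_state();print(s["time"],s["position"],s["joint_positions"].round(2))
delta(down(-21),np.array([.4705,-.2276,.086]))
```

```text
4.125 [ 0.47487323 -0.22719637  0.26066347] [ 0.84  0.06 -0.46  1.68  0.03  1.41 -1.56]
turn deg [-0.03 -0.    0.  ] shift cm(now axes) [17.47 -0.39  0.2 ] shift cm(after turn) [17.47 -0.39  0.19]
```

jog_arm:
  targets:
    - [0,0,0,3,-0.2,0.1,8.7]
    - [0,0,0,4,-0.2,0.1,8.7]
    - [0,0,0,3,0,0,8.7]
    - [0,0,0,1.5,0,0,8.7]
    - [0,0,0,0,0,0,8.7]
    - [0,0,0,0,0,0,8.7]

```text
time: 4.88
position: [0.4723, -0.2264, 0.1471]
tool_rot: [1.472, 1.013, -1.47]
ft_force: [0.0, -0.1, -0.1]
grip_width: 0.998
```

Run:
```python
from h import *
s=get_state();print(s["time"],s["position"])
delta(down(-21),np.array([.4705,-.2276,.086]))
p,d=get_image("wrist");cv2.imwrite("pics/w3.png",p[:,:,::-1]);np.savez("pics/w3.npz",d=d,T=wristT(s))
```

```text
4.875 [ 0.47231835 -0.22638656  0.14705122]
turn deg [ 0.2   0.01 -0.13] shift cm(now axes) [ 6.1  -0.14  0.18] shift cm(after turn) [ 6.11 -0.13  0.18]
```

View pics/w3.png

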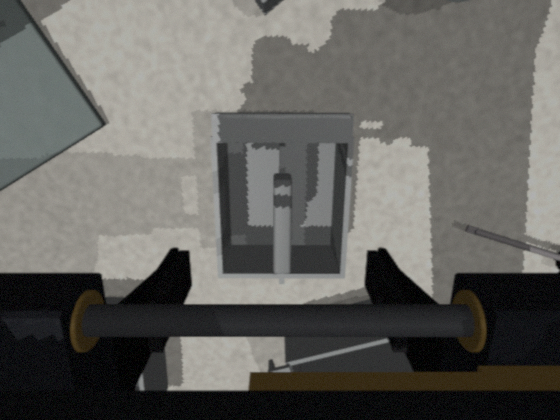

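```bash
cat >> h.py <<'E'
def big(m):
    n,l,st,_=cv2.connectedComponentsWithStats(m.astype(np.uint8));return l==1+np.argmax(st[1:,4])
E
python3 - <<'E'
from h import *
f=np.load("pics/w3.npz");d=f["d"];M=camera_info("wrist")["mount"];C=cloud("wrist",d,M)*1000
W=cloud("wrist",d,f["T"]);Z=W[...,2]
v,u=np.mgrid[0:420,0:560]
reg=(u>205)&(u<360)&(v>105)&(v<285)&(d>0)
m=big(reg&(Z>.09)&(Z<.1));P=C[m];print("bar x",np.median(P[:,0]),"y",np.percentile(P[:,1],[.5,99.5]),"z",np.percentile(P[:,2],[1,50,99]),np.median(Z[m]))
print(cv2.minAreaRect(P[:,1:].astype(np.float32)))
m=big(reg&(Z>.054)&(Z<.067));P=C[m];print("rim x",np.median(P[:,0]),"y",np.percentile(P[:,1],[.2,99.8]),"z",np.percentile(P[:,2],[.5,50,99.5]));print(cv2.minAreaRect(P[:,1:].astype(np.float32)))
E
```

```text
bar x 51.65244352434126 y [-33.31521641  31.79957115] z [-3.1373705   2.70490386  8.44463883] 0.09540274540477482
((-0.9383583068847656, 2.7461442947387695), (66.18512725830078, 11.679631233215332), 0.1969858855009079)
rim x 83.42422252364517 y [-56.49862035  69.83017619] z [-47.3032614    2.90245718  52.39921371]
((6.3184661865234375, 2.5272560119628906), (127.01854705810547, 100.21693420410156), 0.13898545503616333)
```

jog_arm:
  targets:
    - [0.1,0,0,2,-0.1,0.27,8.7]
    - [0,0,0,2,0,0,8.7]
    - [0,0,0,1.5,0,0,8.7]
    - [0,0,0,0.6,0,0,8.7]
    - [0,0,0,0,0,0,8.7]
    - [0,0,0,0,0,0,8.7]
  squeeze: 30

```text
time: 5.68
position: [0.4699, -0.2289, 0.0854]
tool_rot: [1.473, 1.012, -1.472]
ft_force: [0.1, -0.5, 0.5]
grip_width: 0.995
```

jog_arm:
  targets:
    - [0,0,0,0,0,0,4]
    - [0,0,0,0,0,0,2]
    - [0,0,0,0,0,0,1.4]
    - [0,0,0,0,0,0,0.8]
    - [0,0,0,0,0,0,0.8]
    - [0,0,0,0,0,0,0.8]
  squeeze: 30

```text
time: 6.42
position: [0.4693, -0.2286, 0.0846]
tool_rot: [1.473, 1.014, -1.473]
ft_force: [0.2, 0.1, 0.2]
grip_width: 0.402
```

jog_arm:
  targets:
    - [0,0,0,0,0,0,0.5]
    - [0,0,0,0,0,0,0.5]
    - [0,0,0,0,0,0,0.5]
    - [0,0,0,0,0,0,0.5]
    - [0,0,0,0,0,0,0.5]
    - [0,0,0,0,0,0,0.5]
  squeeze: 30

```text
time: 7.18
position: [0.4693, -0.2285, 0.0846]
tool_rot: [1.473, 1.014, -1.473]
ft_force: [1.3, 0.8, -0.4]
grip_width: 0.13
```

jog_arm:
  targets:
    - [0,0,0,-0.5,0,0,0.5]
    - [0,0,0,-1.5,0,0,0.5]
    - [0,0,0,-3,0,0,0.5]
    - [0,0,0,-4,0,0,0.5]
    - [0,0,0,-4,0,0,0.5]
    - [0,0,0,-2.5,0,0,0.5]
    - [0,0,0,0,0,0,0.5]
    - [0,0,0,0,0,0,0.5]

```text
time: 8.18
position: [0.4686, -0.2284, 0.2388]
tool_rot: [1.473, 1.015, -1.474]
ft_force: [-1.1, -0.4, -3.4]
grip_width: 0.132
```

Run:
```python
from h import *
s=get_state();print(s["time"],s["position"],s["ft_force"],s["grip_width"])
a=np.radians(8.6);ex=np.array([np.cos(a),np.sin(a)]);ey=np.array([-np.sin(a),np.cos(a)])
R8=down(8.6)
# hover: S=0.6421-0.072-0.06, Y=-0.0316
g=(0.6421-.132)*ex+(-.0316)*ey
delta(R8,np.array([*g,.235]))
p,d=get_image("wrist");cv2.imwrite("pics/w4.png",p[:,:,::-1]);np.savez("pics/w4.npz",d=d,T=wristT(s))
```

```text
8.175 [ 0.46858414 -0.22842873  0.23875726] [-1.08000245 -0.41635613 -3.41513606] 0.13183962882580452
turn deg [-2.955e+01 -2.000e-02  9.000e-02] shift cm(now axes) [  0.38  -6.   -26.99] shift cm(after turn) [  0.38   8.09 -26.43]
```

View pics/w4.png

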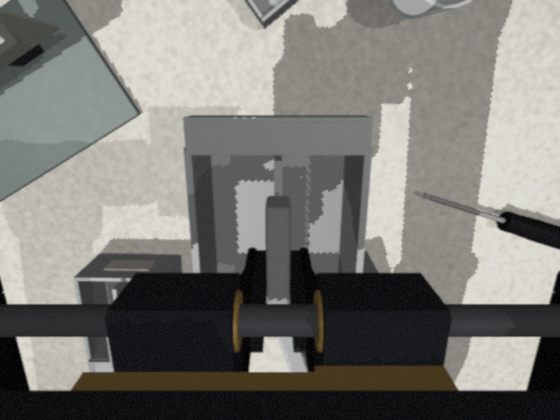

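```bash
cat >> h.py <<'E'
def binpose(d):
    """flange/bar in tool frame (mm)"""
    M=camera_info("wrist")["mount"];C=cloud("wrist",d,M)*1000;v,u=np.mgrid[0:420,0:560]
    reg=(u>150)&(u<410)&(v>60)&(v<270)&(d>0)
    m=big(reg&(C[...,0]>14)&(C[...,0]<27)&(C[...,1]>50)&(C[...,1]<80));P=C[m]
    k=P[:,1]>57;A=np.c_[P[k,1],P[k,2],np.ones(k.sum())];co=np.linalg.lstsq(A,P[k,0],rcond=None)[0]
    # back edge: per column
    e=[]
    for c in range(190,370,3):
        r=np.where(m[:,c])[0]
        if len(r)>5:e.append(C[r.min()+0,c])
    e=np.array(e);l=np.polyfit(e[:,2],e[:,1],1)
    print("flange top x at y=63:",co@[63,0,1],"slope dx/dy deg",np.degrees(np.arctan(co[0])),"dx/dz deg",np.degrees(np.arctan(co[1])),"back edge y:",np.median(e[:,1]),"yaw",np.degrees(np.arctan(l[0])),"z range",P[:,2].min(),P[:,2].max())
    mb=reg&(abs(C[...,0]+10)<5)&(abs(C[...,2])<12)&(C[...,1]>5)
    Q=C[mb];print("bar top x",np.median(Q[:,0]),"end y",np.percentile(Q[:,1],99),"z",np.percentile(Q[:,2],[2,98]))
E
python3 - <<'E'
from h import *
binpose(np.load("pics/w4.npz")["d"])
E
```

```text
flange top x at y=63: 20.096628898092906 slope dx/dy deg 3.500650084405869 dx/dz deg 0.2007066666715489 back edge y: 71.91405357333802 yaw -0.016980763193216997 z range -50.06914891594075 49.832741035252056
bar top x -10.87112378927163 end y 34.10526235510206 z [-10.03706629  10.00033904]
```

jog_arm:
  targets:
    - [-9.8,0,0,0,0,0,0.5]
    - [-9.8,0,0,0,0,0,0.5]
    - [-9.9,0,0,0,0,-1,0.5]
    - [0,0,0,0,1,-3,0.5]
    - [0,0,0,0,1,-4,0.5]
    - [0,0,0,0,1.5,-4,0.5]
    - [0,0,0,0,1.5,-4,0.5]
    - [0,0,0,0,1.5,-4,0.5]
    - [0,0,0,0,1,-4,0.5]
    - [0,0,0,0,0.5,-2,0.5]

```text
time: 9.48
position: [0.5105, 0.0435, 0.2383]
tool_rot: [1.096, 1.28, -1.097]
ft_force: [0.5, -0.1, -2.6]
grip_width: 0.131
```

jog_arm:
  targets:
    - [0,0,0,0,0,-0.4,0.5]
    - [0,0,0,0,0,0,0.5]
    - [0,0,0,0,0,0,0.5]

```text
time: 9.85
position: [0.5107, 0.0427, 0.2392]
tool_rot: [1.1, 1.275, -1.101]
ft_force: [-0.1, -0.5, -3.1]
grip_width: 0.131
```

Run:
```python
from h import *
s=get_state();print(s["time"],s["position"],s["ft_force"],s["joint_positions"].round(2))
a=np.radians(8.6);ex=np.array([np.cos(a),np.sin(a)]);ey=np.array([-np.sin(a),np.cos(a)])
g=(0.6421-.132)*ex+(-.0316)*ey
delta(down(8.6),np.array([*g,.225]))
p,d=get_image("wrist");cv2.imwrite("pics/w5.png",p[:,:,::-1]);np.savez("pics/w5.npz",d=d,T=wristT(s))
binpose(d)
```

```text
9.85 [0.51069654 0.04271892 0.23921348] [-0.14273441 -0.4614127  -3.05607649] [ 0.58  0.06 -0.74  1.73  0.04  1.37 -1.59]
turn deg [-0.18  0.03  0.05] shift cm(now axes) [ 1.42 -0.12 -0.25] shift cm(after turn) [ 1.42 -0.12 -0.25]
flange top x at y=63: 20.061969032207042 slope dx/dy deg 3.366453368319051 dx/dz deg 0.22416338855408457 back edge y: 71.84904200002495 yaw -0.018298060815173798 z range -49.82617029525418 50.12629410209028
bar top x -10.809720372421783 end y 34.094209936186886 z [-10.03024037   9.97106107]
```

View pics/w5.png

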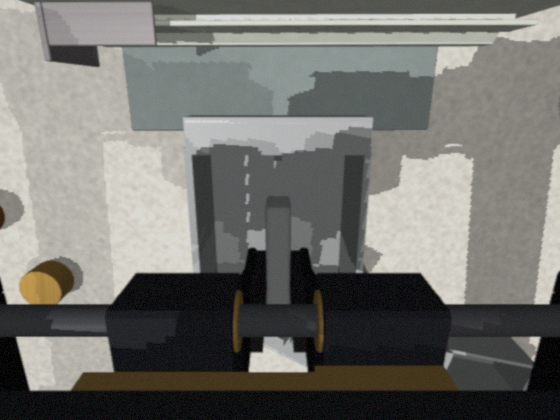

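Run:
```python
from h import *
M=camera_info("wrist")["mount"]
for n,off in (("w3",62.5),("w5",0.)):
    C=cloud("wrist",np.load(f"pics/{n}.npz")["d"],M)*1000
    v,u=np.mgrid[0:420,0:560]
    def med(r0,r1,c0,c1):return np.median(C[r0:r1,c0:c1].reshape(-1,3),0).round(2)
    if n=="w3":
        print(n,"flange",[med(r,r+2,230,340) for r in range(114,146,4)],"bar",[med(r,r+4,280,286) for r in range(182,270,15)])
    else:
        print(n,"flange",[med(r,r+2,200,360) for r in range(118,158,4)],"bar",[med(r,r+4,272,286) for r in range(198,290,15)])
```

```text
w3 flange [array([82.6 , 68.95,  4.79]), array([82.65, 66.27,  4.46]), array([82.6 , 63.63,  4.49]), array([82.6 , 61.01,  4.83]), array([82.55, 58.52,  4.51]), array([82.58, 55.8 ,  4.88]), array([82.55, 52.93,  4.87]), array([87.78, 49.82,  4.59])] bar [array([51.66, 28.99,  3.23]), array([51.46, 19.46,  3.28]), array([51.39,  9.51,  3.31]), array([51.62, -0.91,  3.36]), array([ 51.52, -11.42,   3.4 ]), array([ 51.35, -22.53,   3.45])]
w5 flange [array([19.98, 70.98,  1.17]), array([20.06, 69.13,  0.4 ]), array([19.97, 67.14,  1.18]), array([20.01, 65.04,  1.18]), array([19.98, 63.07,  0.93]), array([20.  , 60.96,  1.19]), array([20.12, 59.03,  1.19]), array([20.  , 56.88,  0.94]), array([19.99, 54.82,  0.42]), array([21.44, 52.73,  1.21])] bar [array([ 1.07, 33.89,  0.43]), array([-11.07,  30.54,   0.65]), array([-10.97,  23.11,   0.66]), array([-11.02,  15.5 ,   0.67]), array([-11.05,   7.81,   0.67]), array([-11.08,  -0.28,   0.68]), array([-11.12,  -8.43,   0.68])]
```

jog_arm:
  targets:
    - [-0.2,0,0,1,1,-0.2,0.5]
    - [0,0,0,0.7,1.5,0,0.5]
    - [0,0,0,0,1.5,0,0.5]
    - [0,0,0,0,0.9,0,0.5]
    - [0,0,0,0,0.4,0,0.5]
    - [0,0,0,0,0,0,0.5]
    - [0,0,0,0,0,0,0.5]

```text
time: 10.78
position: [0.5627, 0.0544, 0.2227]
tool_rot: [1.096, 1.277, -1.096]
ft_force: [0.1, -0.4, -2.5]
grip_width: 0.132
```

```bash
cat >> h.py <<'E'
a_=np.radians(8.6);EX=np.array([np.cos(a_),np.sin(a_)]);EY=np.array([-np.sin(a_),np.cos(a_)])
def st():
    s=get_state();p=s["position"];f=s["ft_force"]
    print("t",s["time"],"S",round(p[:2]@EX,4),"Y",round(p[:2]@EY,4),"stand y",round(p[:2]@EY+.0366,4),"z",round(p[2],4),"F S,Y,z",(f[:2]@EX).round(2),(f[:2]@EY).round(2),f[2].round(2),"grip",s["grip_width"])
    delta(down(8.6),p)
    return s
E
python3 - <<'E'
from h import *
s=st()
p,d=get_image("wrist");cv2.imwrite("pics/w6.png",p[:,:,::-1]);np.savez("pics/w6.npz",d=d,T=wristT(s))
C=cloud("wrist",d,camera_info("wrist")["mount"])*1000
for c in (215,340,420):
    print(c,[(r,C[r,c,0].round(1),C[r,c,1].round(1)) for r in range(80,130,2)])
E
```

```text
t 10.775 S 0.5645 Y -0.0304 stand y 0.0062 z 0.2227 F S,Y,z 0.0 -0.39 -2.54 grip 0.13195081886213744
turn deg [0.16 0.02 0.01] shift cm(now axes) [0. 0. 0.] shift cm(after turn) [0. 0. 0.]
215 [(80, np.float64(212.1), np.float64(93.8)), (82, np.float64(212.2), np.float64(91.9)), (84, np.float64(211.9), np.float64(90.0)), (86, np.float64(212.3), np.float64(88.1)), (88, np.float64(213.1), np.float64(86.3)), (90, np.float64(211.8), np.float64(84.3)), (92, np.float64(212.5), np.float64(82.4)), (94, np.float64(213.3), np.float64(80.5)), (96, np.float64(80.3), np.float64(80.8)), (98, np.float64(26.8), np.float64(80.8)), (100, np.float64(18.2), np.float64(80.0)), (102, np.float64(17.7), np.float64(79.1)), (104, np.float64(17.6), np.float64(78.1)), (106, np.float64(73.1), np.float64(74.8)), (108, np.float64(72.6), np.float64(73.6)), (110, np.float64(73.6), np.float64(72.3)), (112, np.float64(72.5), np.float64(71.1)), (114, np.float64(57.8), np.float64(70.8)), (116, np.float64(25.8), np.float64(71.8)), (118, np.float64(20.1), np.float64(71.2)), (120, np.float64(19.4), np.float64(70.3)), (122,
[... 1617 characters left out ...]
64(80.8)), (98, np.float64(43.8), np.float64(80.4)), (100, np.float64(17.3), np.float64(80.1)), (102, np.float64(17.9), np.float64(79.1)), (104, np.float64(18.2), np.float64(78.1)), (106, np.float64(72.7), np.float64(74.9)), (108, np.float64(73.9), np.float64(73.6)), (110, np.float64(73.2), np.float64(72.4)), (112, np.float64(73.2), np.float64(71.1)), (114, np.float64(63.9), np.float64(70.4)), (116, np.float64(49.6), np.float64(70.2)), (118, np.float64(49.7), np.float64(69.1)), (120, np.float64(50.6), np.float64(67.9)), (122, np.float64(94.8), np.float64(63.0)), (124, np.float64(213.3), np.float64(51.0)), (126, np.float64(210.6), np.float64(49.2)), (128, np.float64(211.8), np.float64(47.1))]
```

View pics/w6.png

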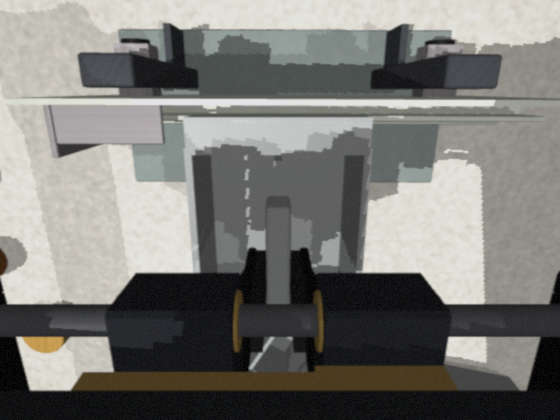

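jog_arm:
  targets:
    - [0.15,0,0,0.2,0.2,0,0.5]
    - [0,0,0,0.4,0.2,0,0.5]
    - [0,0,0,0.4,0,0,0.5]
    - [0,0,0,0.2,0,0,0.5]
    - [0,0,0,0,0,0,0.5]
    - [0,0,0,0,0,0,0.5]

```text
time: 11.58
position: [0.567, 0.0551, 0.2107]
tool_rot: [1.098, 1.276, -1.098]
ft_force: [0.5, 0.3, -1.7]
grip_width: 0.132
```

Run:
```python
from h import *
s=st()
```

```text
t 11.575 S 0.5688 Y -0.0303 stand y 0.0063 z 0.2107 F S,Y,z 0.58 0.22 -1.69 grip 0.1319219545828498
turn deg [-0.    0.   -0.01] shift cm(now axes) [0. 0. 0.] shift cm(after turn) [0. 0. 0.]
```

jog_arm:
  targets:
    - [0,0,0,0.1,0,0,0.5]
    - [0,0,0,0.1,0,0,0.5]
    - [0,0,0,0.1,0,0,0.5]
    - [0,0,0,0,0,0,0.5]

```text
time: 12.08
position: [0.5668, 0.055, 0.2075]
tool_rot: [1.098, 1.277, -1.098]
ft_force: [0.3, -1.1, -2.9]
grip_width: 0.134
```

jog_arm:
  targets:
    - [0,0,0,0.1,0,0,0.5]
    - [0,0,0,0.1,0,0,0.5]
    - [0,0,0,0.1,0,0,0.5]
    - [0,0,0,0,0,0,0.5]

```text
time: 12.58
position: [0.5668, 0.055, 0.2045]
tool_rot: [1.098, 1.277, -1.098]
ft_force: [0.0, 0.2, -2.8]
grip_width: 0.135
```

Run:
```python
from h import *
s=st()
```

```text
t 12.575 S 0.5687 Y -0.0304 stand y 0.0062 z 0.2045 F S,Y,z 0.08 0.21 -2.78 grip 0.135195418729746
turn deg [0.   0.01 0.01] shift cm(now axes) [0. 0. 0.] shift cm(after turn) [0. 0. 0.]
```

jog_arm:
  targets:
    - [0,0,0,0.1,0,0,0.5]
    - [0,0,0,0.1,0,0,0.5]
    - [0,0,0,0.1,0,0,0.5]
    - [0,0,0,0.1,0,0,0.5]
    - [0,0,0,0.1,0,0,0.5]
    - [0,0,0,0,0,0,0.5]

```text
time: 13.32
position: [0.5668, 0.055, 0.1995]
tool_rot: [1.098, 1.277, -1.098]
ft_force: [-0.4, -0.4, -2.5]
grip_width: 0.134
```

jog_arm:
  targets:
    - [0,0,0,0.1,0,0,0.5]
    - [0,0,0,0.05,0,0,0.5]
    - [0,0,0,0,0,0,0.5]
    - [0,0,0,0,0,0,0.5]

```text
time: 13.82
position: [0.5669, 0.055, 0.1981]
tool_rot: [1.098, 1.276, -1.098]
ft_force: [0.4, -0.5, -2.8]
grip_width: 0.134
```

Run:
```python
from h import *
s=st();s=st()
```

```text
t 13.825 S 0.5688 Y -0.0304 stand y 0.0062 z 0.1981 F S,Y,z 0.33 -0.6 -2.77 grip 0.13444705570120896
turn deg [-0.  0. -0.] shift cm(now axes) [0. 0. 0.] shift cm(after turn) [0. 0. 0.]
t 13.825 S 0.5688 Y -0.0304 stand y 0.0062 z 0.1981 F S,Y,z 0.33 -0.6 -2.77 grip 0.13444705570120896
turn deg [-0.  0. -0.] shift cm(now axes) [0. 0. 0.] shift cm(after turn) [0. 0. 0.]
```

jog_arm:
  targets:
    - [0,0,0,0.05,0,0,0.5]
    - [0,0,0,0,0,0,0.5]
    - [0,0,0,0,0,0,0.5]

```text
time: 14.2
position: [0.5669, 0.055, 0.1976]
tool_rot: [1.098, 1.276, -1.098]
ft_force: [-0.3, -0.0, -2.4]
grip_width: 0.13
```

jog_arm:
  targets:
    - [0,0,0,0.05,0,0,0.5]
    - [0,0,0,0,0,0,0.5]
    - [0,0,0,0,0,0,0.5]

```text
time: 14.58
position: [0.5669, 0.055, 0.1971]
tool_rot: [1.098, 1.276, -1.098]
ft_force: [0.1, 1.1, -2.8]
grip_width: 0.128
```

jog_arm:
  targets:
    - [0,0,0,0.05,0,0,0.5]
    - [0,0,0,0,0,0,0.5]
    - [0,0,0,0,0,0,0.5]

```text
time: 14.95
position: [0.5669, 0.055, 0.1967]
tool_rot: [1.098, 1.276, -1.098]
ft_force: [-1.3, -0.3, -1.6]
grip_width: 0.134
```

jog_arm:
  targets:
    - [0,0,0,0.05,0,0,0.5]
    - [0,0,0,0,0,0,0.5]
    - [0,0,0,0,0,0,0.5]

```text
time: 15.32
position: [0.5668, 0.055, 0.1962]
tool_rot: [1.098, 1.276, -1.098]
ft_force: [-1.6, 0.5, -0.7]
grip_width: 0.132
```

jog_arm:
  targets:
    - [0,0,0,0.05,0,0,0.5]
    - [0,0,0,0,0,0,0.5]
    - [0,0,0,0,0,0,0.5]

```text
time: 15.7
position: [0.5669, 0.055, 0.1957]
tool_rot: [1.098, 1.276, -1.098]
ft_force: [-2.0, -0.6, 0.7]
grip_width: 0.132
```

Run:
```python
from h import *
s=st()
p,d=get_image("wrist");cv2.imwrite("pics/w7.png",p[:,:,::-1]);np.savez("pics/w7.npz",d=d,T=wristT(s))
C=cloud("wrist",d,camera_info("wrist")["mount"])*1000
for c in (215,340):
    print(c,[(r,C[r,c,0].round(1),C[r,c,1].round(1)) for r in range(90,150,2)])
```

```text
t 15.7 S 0.5687 Y -0.0303 stand y 0.0063 z 0.1957 F S,Y,z -2.03 -0.33 0.69 grip 0.1322294363071375
turn deg [0.   0.01 0.01] shift cm(now axes) [0. 0. 0.] shift cm(after turn) [0. 0. 0.]
215 [(90, np.float64(185.2), np.float64(84.4)), (92, np.float64(184.0), np.float64(82.6)), (94, np.float64(183.7), np.float64(80.9)), (96, np.float64(185.5), np.float64(79.1)), (98, np.float64(184.5), np.float64(77.3)), (100, np.float64(185.2), np.float64(75.5)), (102, np.float64(99.5), np.float64(76.4)), (104, np.float64(61.8), np.float64(76.5)), (106, np.float64(34.6), np.float64(76.5)), (108, np.float64(13.4), np.float64(76.4)), (110, np.float64(-3.5), np.float64(76.4)), (112, np.float64(-9.4), np.float64(75.9)), (114, np.float64(-8.7), np.float64(75.0)), (116, np.float64(-10.7), np.float64(74.3)), (118, np.float64(19.7), np.float64(71.3)), (120, np.float64(17.1), np.float64(70.5)), (122, np.float64(18.7), np.float64(69.4)), (124, np.float64(18.0), np.float64(68.4)), (126, np.float64(19.1), np.float64(67.4)), (128, np.float64(18.7), np.float64(66.4)), (130, np.float64(18.7), np.float64(65.4)), (13
[... 981 characters left out ...]
at64(74.3)), (118, np.float64(-8.8), np.float64(73.4)), (120, np.float64(18.9), np.float64(70.3)), (122, np.float64(18.5), np.float64(69.4)), (124, np.float64(18.7), np.float64(68.4)), (126, np.float64(18.5), np.float64(67.4)), (128, np.float64(17.7), np.float64(66.5)), (130, np.float64(18.7), np.float64(65.4)), (132, np.float64(19.6), np.float64(64.3)), (134, np.float64(18.1), np.float64(63.5)), (136, np.float64(19.4), np.float64(62.3)), (138, np.float64(18.7), np.float64(61.4)), (140, np.float64(18.2), np.float64(60.5)), (142, np.float64(18.2), np.float64(59.4)), (144, np.float64(18.4), np.float64(58.4)), (146, np.float64(17.3), np.float64(57.5)), (148, np.float64(18.2), np.float64(56.4))]
```

View pics/w7.png

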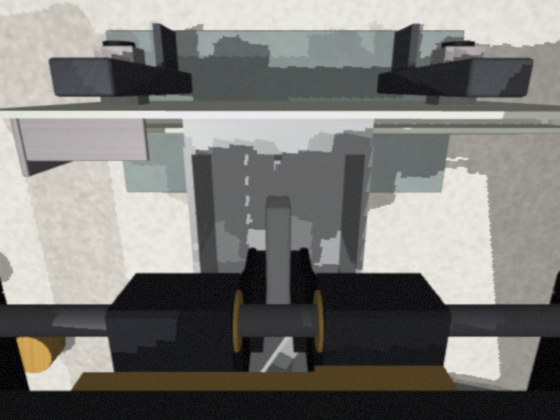

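jog_arm:
  targets:
    - [0,0,0,-0.05,0,0,0.5]
    - [0,0,0,0,0,-0.2,0.5]
    - [0,0,0,0,0,-0.4,0.5]
    - [0,0,0,0,0,-0.4,0.5]
    - [0,0,0,0,0,-0.4,0.5]
    - [0,0,0,0,0,-0.4,0.5]
    - [0,0,0,0,0,-0.2,0.5]
    - [0,0,0,0,0,0,0.5]

```text
time: 16.75
position: [0.5638, 0.0753, 0.1961]
tool_rot: [1.098, 1.277, -1.097]
ft_force: [0.2, -0.2, -0.9]
grip_width: 0.132
```

Run:
```python
from h import *
s=st()
```

```text
t 16.75 S 0.5687 Y -0.0099 stand y 0.0267 z 0.1961 F S,Y,z 0.21 -0.21 -0.95 grip 0.13164200037919627
turn deg [ 0.03 -0.02  0.  ] shift cm(now axes) [0. 0. 0.] shift cm(after turn) [0. 0. 0.]
```

jog_arm:
  targets:
    - [0,0,0,0,0,-0.2,0.5]
    - [0,0,0,0,0,-0.4,0.5]
    - [0,0,0,0,0,-0.4,0.5]
    - [0,0,0,0,0,-0.4,0.5]
    - [0,0,0,0,0,-0.4,0.5]
    - [0,0,0,0,0,-0.4,0.5]
    - [0,0,0,0,0,-0.2,0.5]
    - [0,0,0,0,0,0,0.5]

```text
time: 17.75
position: [0.5602, 0.099, 0.1961]
tool_rot: [1.098, 1.277, -1.097]
ft_force: [-0.1, 0.8, -1.7]
grip_width: 0.13
```

jog_arm:
  targets:
    - [0,0,0,0,0,-0.3,0.5]
    - [0,0,0,0,0,-0.4,0.5]
    - [0,0,0,0,0,-0.4,0.5]
    - [0,0,0,0,0,-0.4,0.5]
    - [0,0,0,0,0,-0.3,0.5]
    - [0,0,0,0,0,-0.2,0.5]
    - [0,0,0,0,0,0,0.5]

```text
time: 18.62
position: [0.5568, 0.1186, 0.196]
tool_rot: [1.097, 1.278, -1.098]
ft_force: [-1.6, -1.1, -1.5]
grip_width: 0.131
```

Run:
```python
from h import *
s=st()
```

```text
t 18.625 S 0.5683 Y 0.034 stand y 0.0706 z 0.196 F S,Y,z -1.77 -0.81 -1.5 grip 0.1309568293278588
turn deg [ 0.01 -0.03  0.06] shift cm(now axes) [0. 0. 0.] shift cm(after turn) [0. 0. 0.]
```

jog_arm:
  targets:
    - [0,0,0,0,0,-0.2,0.5]
    - [0,0,0,0,0,-0.2,0.5]
    - [0,0,0,0,0,-0.2,0.5]
    - [0,0,0,0,0,0,0.5]
    - [0,0,0,0,0,-0.1,0.5]
    - [0,0,0,0,0,-0.1,0.5]
    - [0,0,0,0,0,0,0.5]

```text
time: 19.5
position: [0.5557, 0.1257, 0.196]
tool_rot: [1.097, 1.276, -1.099]
ft_force: [-2.5, -4.9, 0.7]
grip_width: 0.131
```

Run:
```python
from h import *
s=st()
```

```text
t 19.5 S 0.5683 Y 0.0412 stand y 0.0778 z 0.196 F S,Y,z -3.19 -4.51 0.71 grip 0.13085121821714887
turn deg [-0.02  0.04  0.07] shift cm(now axes) [0. 0. 0.] shift cm(after turn) [0. 0. 0.]
```

jog_arm:
  targets:
    - [0,0,0,0,0,-0.1,0.5]
    - [0,0,0,0,0,0,0.5]
    - [0,0,0,0,0,0,0.5]

```text
time: 19.88
position: [0.5556, 0.1267, 0.1959]
tool_rot: [1.097, 1.276, -1.099]
ft_force: [-3.3, -3.9, 0.6]
grip_width: 0.129
```

Run:
```python
from h import *
s=st()
p,d=get_image("wrist");cv2.imwrite("pics/w8.png",p[:,:,::-1])
```

```text
t 19.875 S 0.5683 Y 0.0422 stand y 0.0788 z 0.1959 F S,Y,z -3.89 -3.38 0.58 grip 0.1287793019596407
turn deg [-0.02  0.05  0.07] shift cm(now axes) [0. 0. 0.] shift cm(after turn) [0. 0. 0.]
```

View pics/w8.png

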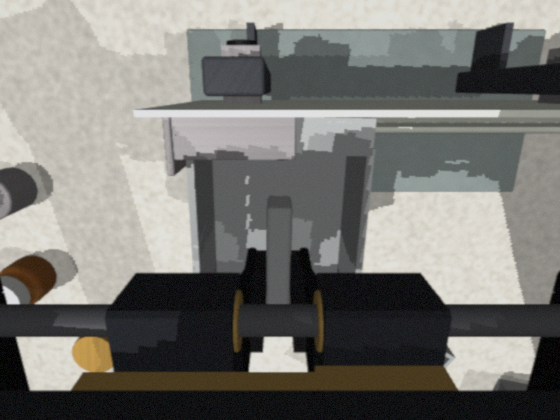

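Run:
```python
from h import *
s=st()
p,d=get_image("wrist");np.savez("pics/w8.npz",d=d,T=wristT(s))
cv2.imwrite("pics/w8z.png",cv2.resize(p[90:210,140:300,::-1],None,fx=5,fy=5,interpolation=cv2.INTER_CUBIC))
C=cloud("wrist",d,camera_info("wrist")["mount"])*1000
for r in (150,162,168,174,180):
    print(r,[(c,*C[r,c].round(1)) for c in range(158,206,2)])
```

```text
t 19.925 S 0.5683 Y 0.0422 stand y 0.0788 z 0.1959 F S,Y,z -3.85 -3.09 0.98 grip 0.13009324418181256
turn deg [-0.02  0.04  0.07] shift cm(now axes) [0. 0. 0.] shift cm(after turn) [0. 0. 0.]
150 [(158, np.float64(196.0), np.float64(26.9), np.float64(-120.2)), (160, np.float64(195.7), np.float64(27.0), np.float64(-118.1)), (162, np.float64(196.2), np.float64(26.9), np.float64(-116.2)), (164, np.float64(195.1), np.float64(27.0), np.float64(-113.9)), (166, np.float64(8.0), np.float64(57.0), np.float64(-54.0)), (168, np.float64(8.9), np.float64(56.8), np.float64(-53.3)), (170, np.float64(8.4), np.float64(56.9), np.float64(-52.2)), (172, np.float64(9.3), np.float64(56.7), np.float64(-51.4)), (174, np.float64(9.1), np.float64(56.8), np.float64(-50.4)), (176, np.float64(9.4), np.float64(56.7), np.float64(-49.5)), (178, np.float64(8.8), np.float64(56.8), np.float64(-48.4)), (180, np.float64(8.9), np.float64(56.8), np.float64(-47.4)), (182, np.float64(8.5), np.float64(56.9), np.float64(-46.3)), (184, np.float64(9.1), np.float64(56.8), np.float64(-45.5)), (186, np.float64(8.9), np.float64(56.
[... 5880 characters left out ...]
float64(-98.0)), (184, np.float64(194.9), np.float64(-3.8), np.float64(-96.2)), (186, np.float64(195.1), np.float64(-3.9), np.float64(-94.2)), (188, np.float64(22.1), np.float64(38.5), np.float64(-48.0)), (190, np.float64(22.4), np.float64(38.5), np.float64(-47.0)), (192, np.float64(22.1), np.float64(38.5), np.float64(-45.9)), (194, np.float64(23.3), np.float64(38.2), np.float64(-45.1)), (196, np.float64(27.8), np.float64(37.2), np.float64(-45.0)), (198, np.float64(33.6), np.float64(35.7), np.float64(-45.2)), (200, np.float64(38.8), np.float64(34.4), np.float64(-45.3)), (202, np.float64(44.9), np.float64(33.0), np.float64(-45.4)), (204, np.float64(48.3), np.float64(32.1), np.float64(-44.9))]
```

View pics/w8z.png

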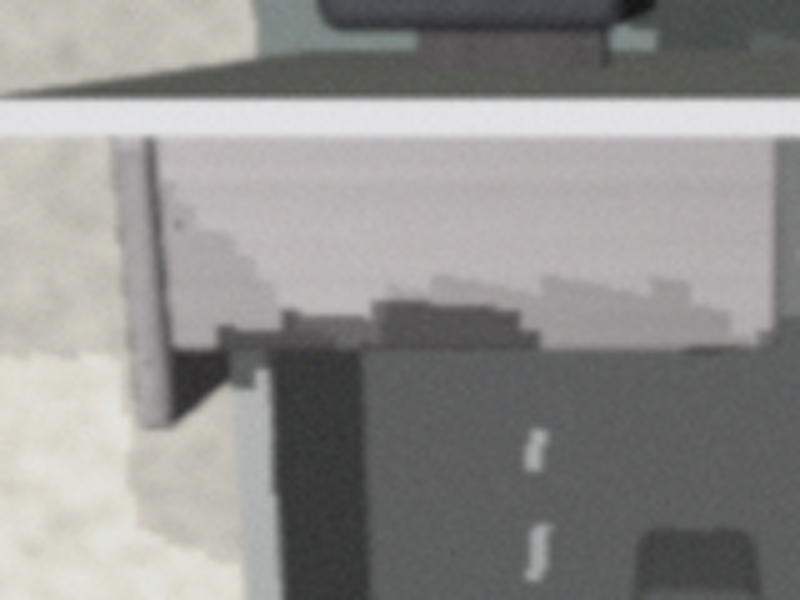

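jog_arm:
  targets:
    - [0,0,0,0,-0.05,0,0.5]
    - [0,0,0,0,0,0,0.5]
    - [0,0,0,0,0,-0.1,0.5]
    - [0,0,0,0,0,0,0.5]
    - [0,0,0,0,0,0,0.5]

```text
time: 20.6
position: [0.5553, 0.1285, 0.1961]
tool_rot: [1.098, 1.277, -1.098]
ft_force: [-2.5, -2.4, -0.1]
grip_width: 0.131
```

Run:
```python
from h import *
s=st()
```

```text
t 20.6 S 0.5682 Y 0.044 stand y 0.0806 z 0.1961 F S,Y,z -2.83 -1.98 -0.11 grip 0.13091465785376333
turn deg [ 0.02 -0.02  0.  ] shift cm(now axes) [0. 0. 0.] shift cm(after turn) [0. 0. 0.]
```

jog_arm:
  targets:
    - [0,0,0,0,0,-0.1,0.5]
    - [0,0,0,0,0,0,0.5]
    - [0,0,0,0,0,0,0.5]

```text
time: 20.98
position: [0.5552, 0.1288, 0.1961]
tool_rot: [1.098, 1.276, -1.098]
ft_force: [-3.7, -4.3, -0.2]
grip_width: 0.13
```

Run:
```python
from h import *
s=st()
```

```text
t 20.975 S 0.5682 Y 0.0444 stand y 0.081 z 0.1961 F S,Y,z -4.28 -3.66 -0.19 grip 0.1301724362822421
turn deg [-0.01  0.03  0.01] shift cm(now axes) [0. 0. 0.] shift cm(after turn) [0. 0. 0.]
```

jog_arm:
  targets:
    - [0,0,0,0,0,0,0.8]
    - [0,0,0,0,0,0,0.8]
    - [0,0,0,0,0,0,0.8]
  squeeze: 5

```text
time: 21.35
position: [0.5552, 0.1291, 0.1961]
tool_rot: [1.098, 1.276, -1.098]
ft_force: [-2.5, -3.5, -0.5]
grip_width: 0.14
```

Run:
```python
from h import *
s=st()
```

```text
t 21.35 S 0.5683 Y 0.0447 stand y 0.0813 z 0.1961 F S,Y,z -2.98 -3.09 -0.53 grip 0.13995119914910503
turn deg [0.01 0.   0.  ] shift cm(now axes) [0. 0. 0.] shift cm(after turn) [0. 0. 0.]
```

jog_arm:
  targets:
    - [0,0,0,0,0,0,1.6]
    - [0,0,0,0,0,0,2]
    - [0,0,0,0,0,0,3]
    - [0,0,0,0,0,0,4]
    - [0,0,0,0,0,0,4]
    - [0,0,0,0,0,0,4]
    - [0,0,0,0,0,0,4]
    - [0,0,0,0,0,0,4]

```text
time: 22.35
position: [0.5552, 0.1291, 0.1961]
tool_rot: [1.098, 1.276, -1.098]
ft_force: [-0.0, -1.0, 0.0]
grip_width: 0.459
```

Run:
```python
from h import *
s=st()
p,d=get_image("wrist");np.savez("pics/w9.npz",d=d,T=wristT(s));cv2.imwrite("pics/w9.png",p[:,:,::-1])
```

```text
t 22.35 S 0.5682 Y 0.0447 stand y 0.0813 z 0.1961 F S,Y,z -0.19 -1.03 0.04 grip 0.4589470145718855
turn deg [0.01 0.   0.  ] shift cm(now axes) [0. 0. 0.] shift cm(after turn) [0. 0. 0.]
```

View pics/w9.png

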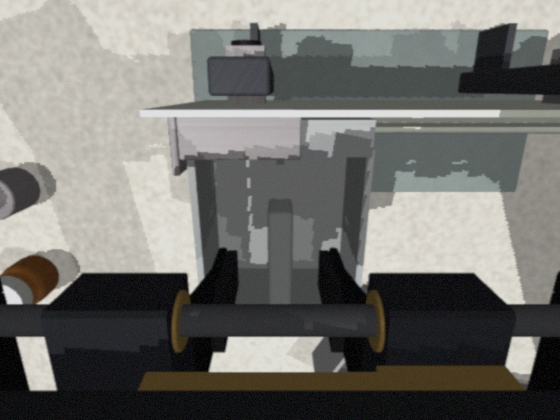

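jog_arm:
  targets:
    - [0,0,0,-0.5,0,0,4]
    - [0,0,0,-1.5,0,0,4]
    - [0,0,0,-3,0,0,4]
    - [0,0,0,-3,-1,0,4]
    - [0,0,0,-2,-2,0,4]
    - [0,0,0,0,-2,0,4]
    - [0,0,0,0,0,0,4]
    - [0,0,0,0,0,0,4]

```text
time: 23.4
position: [0.5063, 0.1215, 0.2966]
tool_rot: [1.098, 1.275, -1.097]
ft_force: [-0.5, 0.0, 0.6]
grip_width: 0.46
```

Run:
```python
from h import *
s=st()
p,d=get_image("wrist");np.savez("pics/w10.npz",d=d,T=wristT(s));cv2.imwrite("pics/w10.png",p[:,:,::-1])
q,dt=get_image("top");cv2.imwrite("pics/top1.png",q[:,:,::-1]);np.save("pics/top1.npy",dt)
q,_=get_image("scene");cv2.imwrite("pics/scene1.png",q[:,:,::-1])
C=cloud("wrist",d,wristT(s));S=C[...,:2]@EX*1000;Y=C[...,:2]@EY*1000+36.6;Z=C[...,2]*1000
v,u=np.mgrid[0:420,0:560]
b=big((Z>196)&(Z<212)&(S>520)&(S<612)&(Y>60)&(Y<100)&(d>0))
print("bar",b.sum(),"S",np.percentile(S[b],[1,99]),"Y",np.percentile(Y[b],[1,50,99]))
co=np.linalg.lstsq(np.c_[S[b],Y[b],np.ones(b.sum())],Z[b],rcond=None)[0];print("bar tilt deg",np.degrees(np.arctan(co[:2])),"mean z",Z[b].mean())
l=np.polyfit(S[b],Y[b],1);print("yaw",np.degrees(np.arctan(l[0])))
```

```text
t 23.4 S 0.5188 Y 0.0444 stand y 0.081 z 0.2966 F S,Y,z -0.52 0.08 0.57 grip 0.4598910509996408
turn deg [-0.02  0.02 -0.06] shift cm(now axes) [0. 0. 0.] shift cm(after turn) [0. 0. 0.]
bar 1507 S [534.61830698 598.91391554] Y [74.28692547 79.88402193 86.0695396 ]
bar tilt deg [ 2.96684527 -0.12253598] mean z 203.85840715473398
yaw -0.07585585615907309
```

View pics/w10.png

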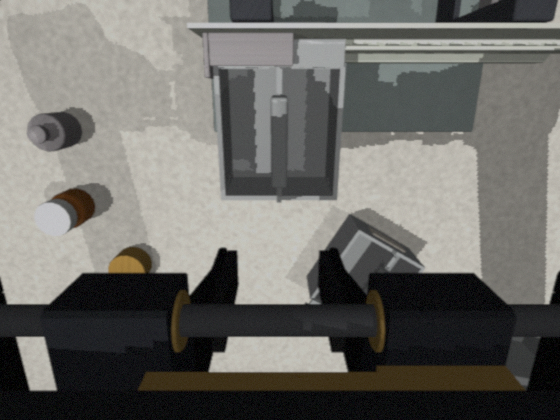

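View pics/top1.png

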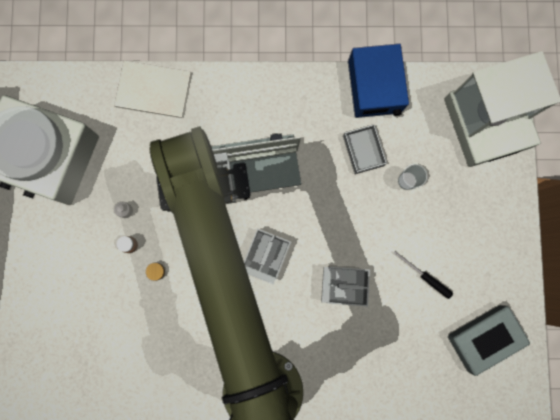

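View pics/scene1.png

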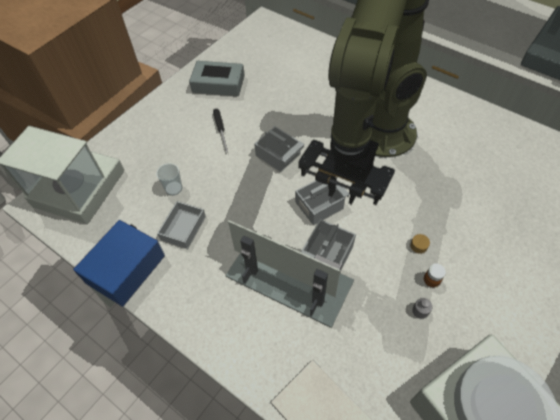

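Run:
```python
from bench import *
print(close_job())
```

```text
the job is handed in; nothing more can be done
None
```

The bin hangs on its own at the end stop, and I handed the job in about 23.5 s into the 67 s allowed.

- **Grasp:** I took the farthest of the three look-alike bins by its bar. The held bin stayed level.
- **Hooking:** The wrist depth put the real rail about 3 mm above nominal. I lowered the bin in 1 mm, then 0.5 mm steps until the force showed about 3.4 N resting on the rail, at stand y of about 6 mm, short of the keeper.
- **Slide:** I slid it under the keeper until it met the stop. Around stand y 78 mm the side force rose to about 4 N while the image still showed a gap of about 2 mm, so I took it as rubbing. I eased off slightly and continued until contact near 80 mm. My force readings between moves stayed under about 6 N, so I saw nothing close to the 25 N limit.
- **Final check:** After release and retreat, the bar was at stand y about 80 mm. The grip point was about 193 mm up, leaning 3° forward with under 0.1° of turn. The fingers were clear of everything.
- **Not measured:** The tray, beaker, jar and weight look unmoved in the last pictures, but I only compared them by eye. I also couldn't check the bin's distance from the nominal panel face, because the panel's offset in x isn't known. Against the real panel face it is about 75 mm out.

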